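# Uncover the varnish test plate and show its label

## Task

Lift the wooden lid off the round stand by its knob and set it down gently, right way up, in the middle of the round cork mat. Then draw the varnish test plate out of its slot, holding it by the amber part so that the frosted end (the end with the notched corner) stays uncovered, and hold it up about 20 cm above the bench with its label side turned upwards, at least halfway from upright to flat. Finish still holding it there, steady; do not drop the lid or the glass, and leave everything else on the bench where it is.

Things in the scene. Friction and masses are not known exactly. Their poses are not given: they have to be found in the camera images.
- stand: Round stand of light wood, fixed, turned any way about z; origin at the centre of its underside. Disc 132 mm across, 12 mm high, with a block 96 (x) by 40 mm (y) on it, top 27 mm above the bench. A slot 83 (x) by 10 mm (y), 15 mm deep, holds the plate upright at the start, plate axes along the stand's: plate centre 35 mm, top edge 58 mm above the bench. The lid covers it.
- mat: Round cork mat, 156 mm across, 3 mm thick, fixed flat on the bench; origin at the centre of its underside. The lid goes here.
- lid_knob (a point): Middle of the lid's knob, where to grip. Lid: hollow brown wooden cap with two dark rings, 120 mm across, body 66 mm high, 0.15 to 0.31 kg; light knob on top, 24 mm across, 32 mm high. Point 85 mm above the rim, z up. At the start it sits loose, rim 12 mm above the bench, over the plate: lift it 60 mm or more before moving sideways. On the mat the point is 88 mm above the bench.
- plate_center (a point): Centre of the varnish test plate, glass, 80 mm long (x), 8 thick (y), 46 wide (z), 0.05 to 0.11 kg. x points to the frosted end, y out of the label side, z up at the start. Amber from x = -40 to +14 mm, frosted pale grey from +14 to +40, with a 10 by 10 mm notch in the corner at +x, +z. Seen from the label side, upright, the notch is at the upper left.
- label (a point): Middle of the label on the plate, cream paper 18 by 30 mm with a blue band, only on the +y side of the frosted end, 26.5 mm from the plate's middle along +x and 5 mm below it (z). Axes as the plate's: y points out of the label.
- comb: Bystander: light wooden comb, 130 by 34 mm, 10 mm thick, lying flat between stand and mat; origin at the centre of its underside.
- spoon: Bystander: wooden spoon, 220 mm long, lying on the bench.
- spatula: Bystander: wooden spatula, 240 mm long, lying on the bench.
- mortar: Bystander: turned wooden goblet mortar, 84 mm across, 90 mm high, standing; origin at the centre of its underside.
- jar: Bystander: amber jar with a steel cap, 56 mm across, 75 mm high, standing; origin at the centre of its underside.
- brush: Bystander: varnish brush, 180 mm long, lying on the bench.
Mind the look-alikes: they are no part of the job. What is shaped like the stand but green is not meant. Of the things that look like the mat, take the one that is nearest to the robot's base at the start.

How it is judged (in metres and radians):
On the way, in this order (a step that is already met when the one before it is completed fails the run):
1. the lid is lifted clear above the plate, which stays in its slot (height (world z) of lid_knob above 0.145 m and distance between plate_center and stand below 0.045 m and angle between plate_center's own z axis and vertical below 0.25 rad and horizontal distance between plate_center and stand below 0.012 m), for 0.1 s.
2. the lid stands right way up on the mat, let go, and the plate is still in its slot (horizontal distance between lid_knob and mat below 0.035 m and height (world z) of lid_knob below 0.095 m and angle between lid_knob's own z axis and vertical below 0.12 rad and contact force between lid and the fingers below 0.05 N and linear speed of lid below 0.02 m/s and distance between plate_center and stand below 0.045 m and angle between plate_center's own z axis and vertical below 0.25 rad and horizontal distance between plate_center and stand below 0.012 m), for 0.2 s.
3. the plate is drawn up out of the slot in the fingers (height (world z) of plate_center above 0.075 m and contact force between plate and the fingers above 0.5 N), for 0.1 s.
At the end, for the whole second after the job is handed in: Lid upright (7 deg) on the mat within 35 mm of its centre, let go. Plate held still by the fingers alone, centre over 130 mm above the bench, label normal within 53 deg of straight up, grasp point at most 12 mm from the plate's middle towards the frosted end; nothing else moved over 30 mm (horizontal distance between lid_knob and mat below 0.035 m and height (world z) of lid_knob below 0.095 m and angle between lid_knob's own z axis and vertical below 0.12 rad and contact force between lid and the fingers below 0.05 N and height (world z) of plate_center above 0.13 m and contact force between plate and the fingers above 0.5 N and contact force between plate and stand below 0.05 N and contact force between plate and lid below 0.05 N and contact force between plate and mortar below 0.05 N and contact force between plate and jar below 0.05 N and angle between plate_center's own y axis and vertical below 0.92 rad and x of the grasp point in the frame of plate_center below 0.012 m and linear speed of plate below 0.03 m/s); the arm keeps its last pose, push and grip.
It fails at once if the lid is dropped: out of the fingers while in the air, away from the stand (height (world z) of lid_knob above 0.11 m and horizontal distance between lid_knob and stand above 0.03 m and contact force between lid and the fingers below 0.01 N).
It fails at once if the plate is dropped: out of the fingers while above the stand (height (world z) of plate_center above 0.065 m and contact force between plate and the fingers below 0.01 N).
It fails at once if another thing on the bench is moved by more than 30 mm or knocked over (distance of any of comb, spoon, spatula, mortar, jar, brush from where it was at the start of the episode above 0.03 m or angle between any of mortar, jar's own z axis and vertical above 0.6 rad).
It also fails if it takes over 51 s, if anything falls off the work surface, if the arm or the gripper's body presses on something with over 40 N, if the wrist force passes 120 N, or if a joint passes its speed limit or range.

## Robot

A 7-joint arm with a two-finger parallel gripper is mounted at the origin on the work surface. World frame = base frame: x ahead of the robot, y to its left, z up, the work surface at z = 0. Lengths are in m, angles in degrees, forces in N, time in s.
With the tool pointing down it reaches from about 0.425 to 1.025 m from the base axis. Payload 3.6 kg.
Tool frame: the origin (TCP) lies on the centre line of the jaws, within the pads' length; the fingertips stand 11 mm ahead of it and the grasp point (between the pads) lies 8 mm behind it; x points along the fingers, y is the direction in which the jaws open and shut, and the axes are right-handed (so a half turn about x gives the same grasp; the last joint's range is limited). The gripper opens to 85 mm and grips with 20 to 120 N. Pads are 22 mm wide; open, the fingers measure 114 mm over their backs; the gripper's body (76 mm by 85 mm) begins 54 mm behind the grasp point. The pads swing forward as they close: fully open they stand 13 mm farther back than shut.
Start: joints at [-80.587, 33.873, 2.773, 92.16, -1.908, 54.013, -1.931], TCP at [0.185, 0.701, 0.242] pointing down, gripper open.
Joint ranges: [-153.93, 153.93], [-27.13, 128.08], [-72.61, 78.16], [10.71, 143.7], [-87.88, 267.88], [4.46, 118.87], [-176.78, 176.78]. Speed limits (degrees/s): [147.25, 147.25, 180, 180, 180, 180, 180].

## Interface

Orientations are given as a 3x3 rotation matrix whose columns are the frame's x, y, z axes.
In Python, from workcell import ctrl, grab_frame, camera_params gives the robot as it stands. The module is installed in compiled form; this text tells all that it offers.
- The arm moves only by the tool drive_tool, never from a script. Its argument "commands" is a list of rows, each a list of 7 numbers: the finger opening in mm, from 0 to 85.4, then the shift along the tool's x, y, z in mm, then the turn, a rotation vector about the tool's x, y, z in rad. A call has 1 to 5 rows; each row is the pose to reach, as a shift and turn from the pose measured when the call began, along the tool's axes at that moment; what a row does not reach only later rows make up. A row lasts 1/10 s, in which the tool goes at most 50 mm and 8.59 degrees, less where a joint would pass 70% of its speed; a pose out of reach is approached as far as the arm can. A call with a gripper value outside its range is refused whole. The fingers move at their own pace and stop on an object; "squeeze" is the grip in N (left out, the last holds). Time passes only in rows, so rows that repeat a pose let the fingers close. It gives the time, the measured TCP pose, the force and the opening at its end, in the units of the state.
- ctrl.get_state(): the state, without advancing time (a new reading comes with each control period).
- grab_frame(name): name is "scene" or "top" or "wrist"; returns the picture (384x512x3 uint8, red, green, blue); there is no depth.
- camera_params(name): a dict with "fx", "fy", "cx", "cy" (pixels), "R" (3x3) and "t" (3): a world point X has camera coordinates R X + t. Camera axes: x right, y down, z forward; pixel columns grow to the right and rows downward; lengths in m; the calibration is good to about 2 mm. A picture is of the moment at which its call begins: read the wrist's pose just before it. camera_params takes no time and is no camera call; for the wrist camera it gives the pose at the moment of the call.
- ctrl.sign_off(): hands the job in, once; it reports no verdict.
The state is a dict: "time": time; "joint_pos": joint angles; "qvel": joint speeds; "effort": joint torques, N m; "eef_pos": TCP position; "tcp_rot": TCP orientation; "contact_force": force on the tool from outside, world axes, zero at the start; "torque": the same for the moment, N m; "opening": opening from 0.0 (shut) to 1.0 (fully open).
Only numpy, scipy, OpenCV 4.12 (cv2) and the standard library are available. Lean on these libraries where they do the work, as an engineer would, in place of code of your own. Each camera call takes 0.05 s, during which the arm holds its last target.

## Working session

There is one attempt and no reset: what is moved stays moved. The work goes in short steps, Python scripts to look and compute and a tool call to move; the robot and the scene stay as the last step left them, time stands still between calls to the robot, and variables do not carry over. Pictures are saved under pics/ and viewed, and the job is handed in when it is done.

Besides the shell and the picture viewer there is one more tool, called after "Call:" as a command line: name --pt "numbers of a row" for each row, then --argument value for the rest. drive_tool: Moves the arm, as the interface text tells. Its arguments: {"type":"object","properties":{"commands":{"type":"array","items":{"type":"array","items":{"type":"number"}}},"squeeze":{"type":"number"}},"required":["commands"]}

```bash
mkdir -p pics
python3 - <<'E'
from workcell import ctrl, grab_frame, camera_params
import cv2,json
s=ctrl.get_state();print(s)
for n in("scene","top","wrist"):
    p=camera_params(n);print(n,p)
    cv2.imwrite(f"pics/{n}0.png",grab_frame(n)[:,:,::-1])
E
```

```text
{'time': 0.0, 'joint_pos': array([-80.58769295,  33.92298063,   2.7669134 ,  92.2375129 ,
        -1.9093409 ,  54.01188415,  -1.93118661]), 'qvel': array([-0.03869309,  0.01300628,  0.00616985, -0.03104364,  0.02006613,
        0.0846841 ,  0.063867  ]), 'effort': array([ 5.62070127e-04, -5.48696458e+01,  1.54649254e+00, -1.98112053e+01,
        9.36378376e-03,  8.92660115e-03,  2.92412196e-06]), 'eef_pos': array([0.18460033, 0.70026821, 0.24116804]), 'tcp_rot': array([[-4.65771041e-04,  2.54865405e-01,  9.66976426e-01],
       [-2.15390514e-03,  9.66974032e-01, -2.54865811e-01],
       [-9.99997572e-01, -2.20148461e-03,  9.85674036e-05]]), 'contact_force': array([0.40968382, 0.0938782 , 0.10093565]), 'torque': array([-0.0249368 ,  0.04613639,  0.00472569]), 'opening': 0.9988147774755832}
scene {'fx': 372.6577102381839, 'fy': 372.6577102381839, 'cx': 251.7059187815427, 'cy': 191.14881954260127, 'R': array([[-0.64920867,  0.76040685,  0.01759308],
       [ 0.55340445,  0.48809237, -0.67491433],
       [-0.52179653, -0.42842415, -0.73768633]]), 't': array([ 0.44596317, -0.21602454,  1.73171868])}
top {'fx': 486.44298767182295, 'fy': 486.44298767182295, 'cx': 262.83739419017894, 'cy': 187.66281442108473, 'R': array([[ 1.13435353e-03, -9.99967125e-01, -8.02884609e-03],
       [-9.88032460e-01,  1.17643585e-04, -1.54246054e-01],
       [ 1.54241927e-01,  8.10773010e-03, -9.87999844e-01]]), 't': array([-0.10228675,  0.55873862,  1.77384582])}
wrist {'fx': 276.791838167811, 'fy': 276.791838167811, 'cx': 254.9519830000647, 'cy': 190.47578637976426, 'R': array([[ 0.25502646,  0.96693226, -0.00187364],
       [ 0.92578173, -0.24361289,  0.2891037 ],
       [ 0.27908725, -0.07546368, -0.95729595]]), 't': array([-0.72414807, -0.03717581,  0.37973276])}
```

View pics/scene0.png

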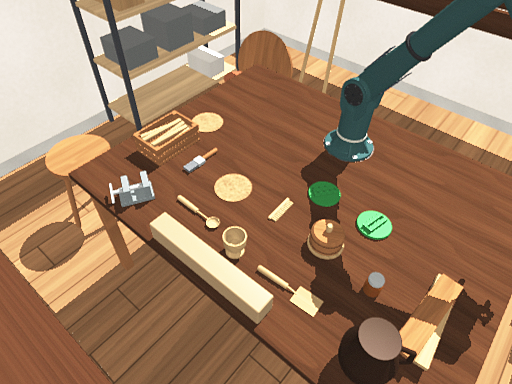

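View pics/top0.png

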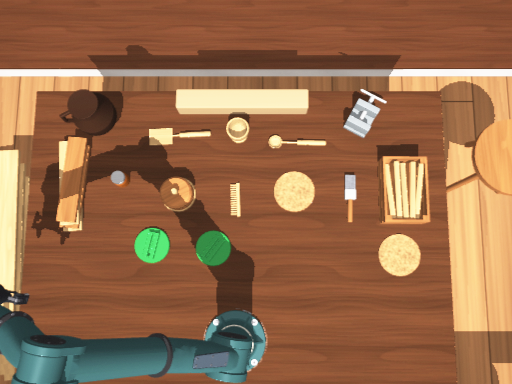

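View pics/wrist0.png

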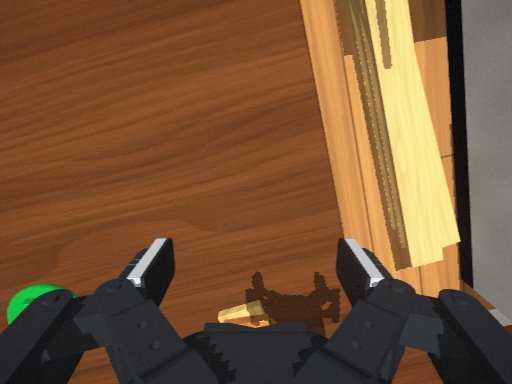

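The top view shows the lid with its knob near (177,190), cork mats at (294,191) and (400,255), and two green look-alike stands. The comb is at (235,200), the jar at (120,178) and the mortar at (237,130). Next I measure these.

```bash
cat > h.py <<'E'
from workcell import ctrl, grab_frame, camera_params
import cv2,numpy as np
def cast(p,u,v,z):
    d=p["R"].T@np.array([(u-p["cx"])/p["fx"],(v-p["cy"])/p["fy"],1]); c=-p["R"].T@p["t"]
    return c+d*(z-c[2])/d[2]
def proj(p,X):
    q=p["R"]@np.asarray(X,float)+p["t"]; return p["fx"]*q[0]/q[2]+p["cx"],p["fy"]*q[1]/q[2]+p["cy"]
def tri(obs): # list of (p,u,v)
    A=np.zeros((3,3));b=np.zeros(3)
    for p,u,v in obs:
        d=p["R"].T@np.array([(u-p["cx"])/p["fx"],(v-p["cy"])/p["fy"],1]);d/=np.linalg.norm(d);c=-p["R"].T@p["t"]
        P=np.eye(3)-np.outer(d,d);A+=P;b+=P@c
    return np.linalg.solve(A,b)
E
python3 - <<'E'
from h import *
p=camera_params("top")
im=cv2.imread("pics/top0.png");hsv=cv2.cvtColor(im,cv2.COLOR_BGR2HSV)
# cork mats
m=((hsv[:,:,0]>12)&(hsv[:,:,0]<30)&(hsv[:,:,2]>170)&(hsv[:,:,1]>60)).astype(np.uint8)
m=cv2.morphologyEx(m,cv2.MORPH_CLOSE,np.ones((5,5)))
for c in cv2.findContours(m,0,2)[0]:
    if cv2.contourArea(c)>60:
        (u,v),(a,b),t=cv2.fitEllipse(c); 
        print("ctr",round(u),round(v),round(a),round(b),round(t),cast(p,u,v,.003).round(3), 'd',np.hypot(*cast(p,u,v,.003)[:2]).round(3), "w", round(a*1.77/486,3))
print(cast(p,177,190,.112),cast(p,120,178,.075),cast(p,237,130,.09),cast(p,235,200,.01))
cv2.imwrite("pics/topz.png",cv2.resize(im[100:280,100:280],None,fx=3.3,fy=3.3,interpolation=cv2.INTER_NEAREST))
im=cv2.imread("pics/scene0.png")
cv2.imwrite("pics/scz.png",cv2.resize(im[170:330,200:400],None,fx=4,fy=3.7,interpolation=cv2.INTER_NEAREST))
E
```

```text
ctr 504 379 11 27 172 [-0.129 -0.968  0.003] d 0.977 w 0.042
ctr 5 367 15 24 150 [-0.093  0.833  0.003] d 0.838 w 0.055
ctr 11 306 6 23 107 [0.122 0.827 0.003] d 0.836 w 0.024
ctr 399 255 41 43 133 [ 0.312 -0.61   0.003] d 0.685 w 0.149
ctr 349 210 5 25 0 [ 0.478 -0.429  0.003] d 0.642 w 0.019
ctr 71 211 27 43 15 [0.474 0.628 0.003] d 0.787 w 0.098
ctr 235 200 12 38 178 [0.519 0.006 0.003] d 0.519 w 0.044
ctr 178 194 29 33 53 [0.542 0.222 0.003] d 0.586 w 0.104
ctr 294 191 40 41 104 [ 0.552 -0.22   0.003] d 0.594 w 0.146
ctr 405 195 50 98 0 [ 0.535 -0.643  0.003] d 0.836 w 0.182
ctr 72 158 27 56 16 [0.683 0.638 0.003] d 0.935 w 0.097
ctr 293 141 13 60 89 [ 0.748 -0.219  0.003] d 0.78 w 0.049
ctr 176 135 17 64 87 [0.772 0.237 0.003] d 0.808 w 0.063
ctr 237 130 22 26 167 [ 0.794 -0.002  0.003] d 0.794 w 0.081
ctr 498 228 140 276 163 [ 0.413 -0.985  0.003] d 1.069 w 0.511
ctr 238 95 44 162 91 [ 0.933 -0.004  0.003] d 0.933 w 0.16
ctr 664 1084 646 2324 150 [-2.111 -1.288  0.003] d 2.473 w 2.352
[0.53954542 0.20589777 0.112     ] [0.58992    0.42463059 0.075     ] [ 0.76780745 -0.00635628  0.09      ] [0.51661977 0.00372636 0.01      ]
```

View pics/topz.png

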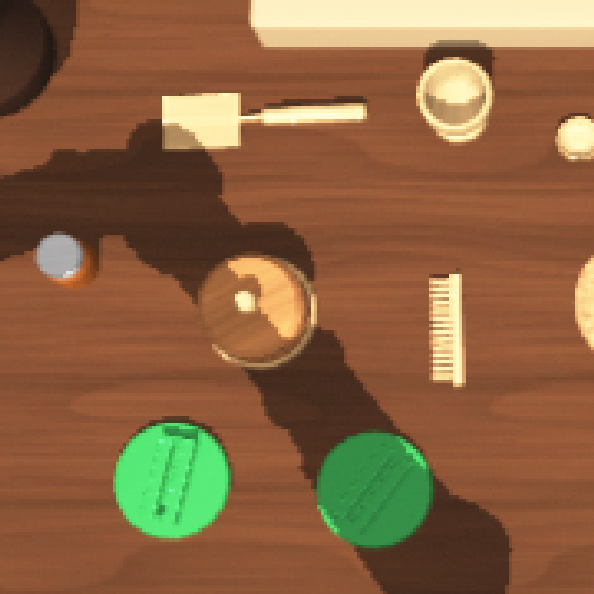

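View pics/scz.png

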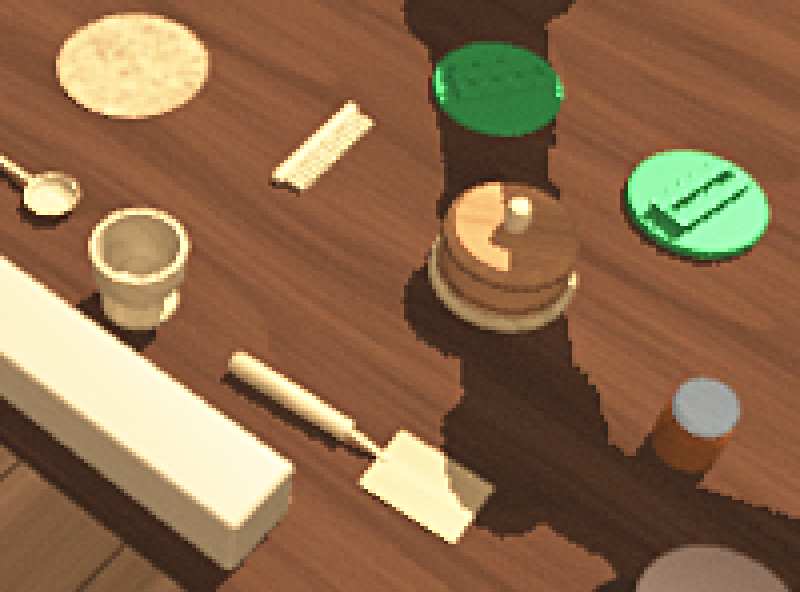

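The zoomed top view puts the knob at about (174.4,191) and the scene view at about (329.5,228.4). The nearest mat is at (294,191). Triangulating next.

Run:
```python
from h import *
p=camera_params("top");q=camera_params("scene")
print(tri([(p,174.4,191),(q,329.5,228.4)]), cast(p,174.4,191,.097),cast(q,329.5,228.4,.097))
im=cv2.imread("pics/scene0.png");hsv=cv2.cvtColor(im,cv2.COLOR_BGR2HSV)
m=((hsv[:,:,0]>12)&(hsv[:,:,0]<30)&(hsv[:,:,2]>170)&(hsv[:,:,1]>60)).astype(np.uint8)
m=cv2.morphologyEx(m,cv2.MORPH_CLOSE,np.ones((5,5)))
for c in cv2.findContours(m,0,2)[0]:
    (u,v),_,_=cv2.minAreaRect(c)
    if abs(u-233)<10 and abs(v-187)<10:
        (u,v),(a,b),t=cv2.fitEllipse(c);print(u,v,a,b,cast(q,u,v,.003))
        
s=ctrl.get_state();T=s["tcp_rot"];
print(s['time'],T.T@(np.array([.54,.213,.2])-s["eef_pos"]))
```

```text
[0.53800628 0.2214304  0.09073135] [0.53814936 0.21803344 0.097     ] [0.5414154  0.22523448 0.097     ]
232.88018798828125 187.07412719726562 27.467723846435547 37.600040435791016 [ 0.55383214 -0.21554202  0.003     ]
0.15 [ 0.04208715 -0.38071809  0.46785437]
```

Call:
drive_tool --pt "85 2 -28 35 0 0 0" --pt "85 4 -56 70 0 0 0" --pt "85 6 -84 105 0 0 0" --pt "85 8 -112 140 0 0 0" --pt "85 10 -142 175 0 0 0" --squeeze 60

```text
time: 0.65
eef_pos: [0.3185, 0.517, 0.2314]
tcp_rot: [[-0.0, 0.255, 0.967], [-0.002, 0.967, -0.255], [-1.0, -0.002, 0.0]]
contact_force: [0.8, 0.8, 0.0]
opening: 0.994
```

Call:
drive_tool --pt "85 0 -28 35 0 0 0" --pt "85 0 -56 70 0 0 0" --pt "85 0 -84 105 0 0 0" --pt "85 0 -110 138 0 0 0" --pt "85 0 -130 163 0 0 0"

```text
time: 1.15
eef_pos: [0.4447, 0.3467, 0.2316]
tcp_rot: [[0.0, 0.257, 0.966], [-0.003, 0.966, -0.257], [-1.0, -0.003, 0.001]]
contact_force: [0.7, 0.6, -0.5]
opening: 0.993
```

Run:
```python
from h import *
s=ctrl.get_state();print(s['time'],s['joint_pos'].round(1),s['eef_pos'])
p=camera_params("wrist");cv2.imwrite("pics/w1.png",grab_frame("wrist")[:,:,::-1])
print(proj(p,[.539,.2205,.097]),proj(p,[.539,.2205,.110]))
import pickle;pickle.dump(p,open("w1.pkl","wb"))
```

```text
1.15 [-46.   23.2   4.4 113.9  -2.4  43.2  34.9] [0.44470171 0.34668809 0.231614  ]
(np.float64(168.43888383345598), np.float64(289.8149331132526)) (np.float64(164.81807143967865), np.float64(297.41264707151197))
```

View pics/w1.png

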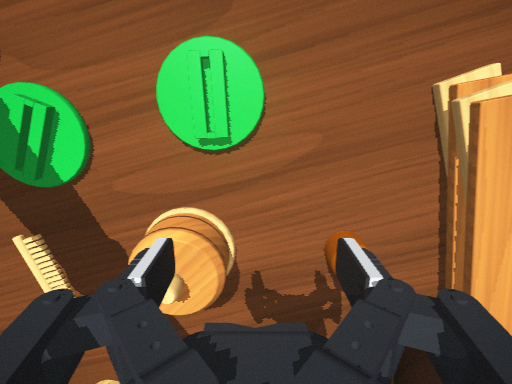

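The wrist view shows the knob near (177,290), partly behind the left finger, which agrees with the prediction of (168,290). I'll move over it.

Call:
drive_tool --pt "85 2 -28 35 0 0 0" --pt "85 4 -56 70 0 0 0" --pt "85 6 -80 101 0 0 0" --pt "85 10 -98 123 0 0 0" --pt "85 10 -98 123 0 0 0"

```text
time: 1.7
eef_pos: [0.5438, 0.2085, 0.2223]
tcp_rot: [[0.003, 0.273, 0.962], [-0.01, 0.962, -0.273], [-1.0, -0.008, 0.006]]
contact_force: [-0.5, -0.4, 1.0]
opening: 0.991
```

Run:
```python
from h import *
s=ctrl.get_state();print(s['time'],s['joint_pos'].round(1),s['eef_pos'])
p=camera_params("wrist");cv2.imwrite("pics/w2.png",grab_frame("wrist")[:,:,::-1])
for z in (.081,.097,.113): print(proj(p,[.539,.2205,z]))
```

```text
1.7 [-30.2  25.1   6.1 112.2  -2.9  42.9  51.6] [0.5438023  0.20848171 0.22234813]
(np.float64(265.9338203784349), np.float64(174.40017300966167))
(np.float64(266.42855663052393), np.float64(178.39936676642236))
(np.float64(266.98391445946925), np.float64(182.88859421419463))
```

View pics/w2.png

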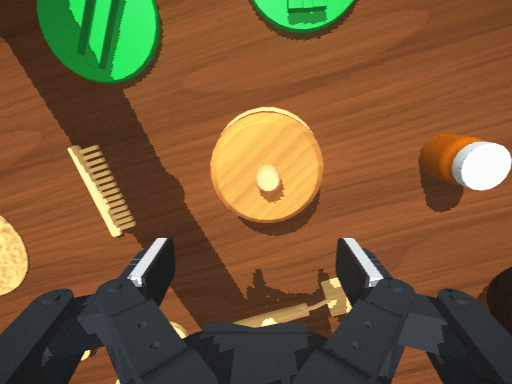

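Call:
drive_tool --pt "85 0 10 -8 0 0.006 0.008" --pt "85 25 10 -8 0 0.006 0.008" --pt "85 60 10 -8 0 0.006 0.008" --pt "85 80 10 -8 0 0.006 0.008" --pt "85 80 10 -8 0 0.006 0.008"

```text
time: 2.25
eef_pos: [0.5336, 0.2247, 0.1395]
tcp_rot: [[-0.008, 0.265, 0.964], [0.0, 0.964, -0.265], [-1.0, -0.002, -0.008]]
contact_force: [-1.1, -0.5, 0.1]
opening: 0.997
```

Run:
```python
from h import *
s=ctrl.get_state();print(s['time'],s['joint_pos'].round(1),s['eef_pos'],s['tcp_rot'].round(3), s['qvel'].round(2))
p=camera_params("wrist");cv2.imwrite("pics/w3.png",grab_frame("wrist")[:,:,::-1])
for z in (.081,.097,.110): print(proj(p,[.539,.2205,z]))
print(proj(p,s['eef_pos']),s['tcp_rot'].T@(np.array([.539,.2205,.094])-s['eef_pos']))
```

```text
2.25 [-30.3  31.6   4.3 115.5  -4.5  33.4  51.7] [0.53361102 0.22474508 0.13953851] [[-0.008  0.265  0.964]
 [ 0.     0.964 -0.265]
 [-1.    -0.002 -0.008]] [ 0.19 -2.59  0.91 -2.3   0.32  1.59 -0.03]
(np.float64(251.03352319277883), np.float64(220.72252432734143))
(np.float64(250.67604595977275), np.float64(229.72197330833626))
(np.float64(250.34008873253146), np.float64(238.17965857385659))
(np.float64(254.29498088726373), np.float64(252.14088873998307)) [ 0.04549181 -0.00257147  0.00668582]
```

View pics/w3.png

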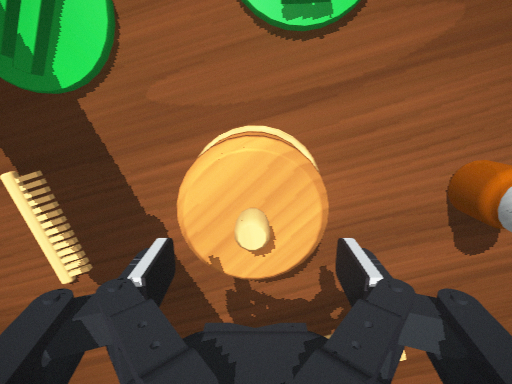

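The wrist view shows the knob centred at about (252,229), against a prediction of (251,230). That is within 1–2 mm, so I descend and grip.

Call:
drive_tool --pt "85 15 -2 6 0 -0.006 0" --pt "85 35 -2 7 0 -0.008 0" --pt "85 44 -2 7 0 -0.008 0" --pt "60 44 -2 7 0 -0.008 0" --pt "40 44 -2 7 0 -0.008 0"

```text
time: 2.8
eef_pos: [0.5416, 0.2219, 0.0981]
tcp_rot: [[0.004, 0.265, 0.964], [0.0, 0.964, -0.265], [-1.0, 0.001, 0.004]]
contact_force: [0.6, 0.2, -0.0]
opening: 0.686
```

Call:
drive_tool --pt "20 0 0 0 0 0 0" --pt "10 0 0 0 0 0 0" --pt "10 0 0 0 0 0 0" --pt "10 0 0 0 0 0 0" --pt "10 0 0 0 0 0 0" --squeeze 60

```text
time: 3.3
eef_pos: [0.5421, 0.2221, 0.0994]
tcp_rot: [[0.005, 0.266, 0.964], [0.001, 0.964, -0.266], [-1.0, 0.002, 0.005]]
contact_force: [-1.4, -0.2, 5.1]
opening: 0.255
```

Run:
```python
from h import *
s=ctrl.get_state();print(s['time'],s['eef_pos'],s['opening']*85.4,s['contact_force'],s['torque'],s['tcp_rot'].round(3))
cv2.imwrite("pics/w4.png",grab_frame("wrist")[:,:,::-1])
```

```text
3.3 [0.54211012 0.22205677 0.09944441] 21.79712814358972 [-1.3698773  -0.24476037  5.0996392 ] [-0.17032367  0.23513828 -0.02186207] [[ 0.005  0.266  0.964]
 [ 0.001  0.964 -0.266]
 [-1.     0.002  0.005]]
```

View pics/w4.png

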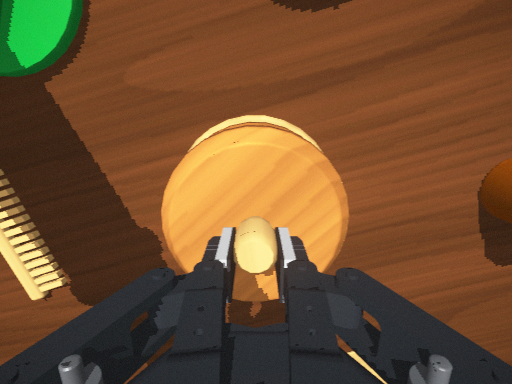

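The jaws hold the knob at an opening of about 22 mm, and it appears centred between the pads at (256,245). I lift straight up, slowly at first.

Call:
drive_tool --pt "10 -5 0 0 0 0 0" --pt "10 -15 0 0 0 0 0" --pt "10 -30 0 0 0 0 0" --pt "10 -45 0 0 0 0 0" --pt "10 -60 0 0 0 0 0"

```text
time: 3.85
eef_pos: [0.5418, 0.222, 0.161]
tcp_rot: [[0.006, 0.266, 0.964], [0.001, 0.964, -0.266], [-1.0, 0.003, 0.005]]
contact_force: [0.3, -1.1, -3.1]
opening: 0.257
```

Call:
drive_tool --pt "10 -15 0 0 0 0 0" --pt "10 -25 0 0 0 0 0" --pt "10 -30 0 0 0 0 0" --pt "10 -30 0 0 0 0 0" --pt "10 -30 0 0 0 0 0"

```text
time: 4.35
eef_pos: [0.5412, 0.2218, 0.1906]
tcp_rot: [[0.005, 0.266, 0.964], [0.001, 0.964, -0.266], [-1.0, 0.002, 0.004]]
contact_force: [0.2, -0.1, -2.4]
opening: 0.257
```

Run:
```python
from h import *
s=ctrl.get_state();print(s['time'],s['eef_pos'],s['opening']*85.4,s['contact_force'],s['torque'],s['joint_pos'].round(1))
cv2.imwrite("pics/s5.png",cv2.resize(grab_frame("scene")[170:330,200:400,::-1],None,fx=4,fy=3.7,interpolation=cv2.INTER_NEAREST))
```

```text
4.35 [0.5411758  0.22182992 0.19060779] 21.929374961041738 [ 0.21194373 -0.10427583 -2.40917845] [-0.02420547 -0.01985209 -0.07694678] [-30.6  27.6   5.2 113.4  -3.7  38.9  51.5]
```

View pics/s5.png

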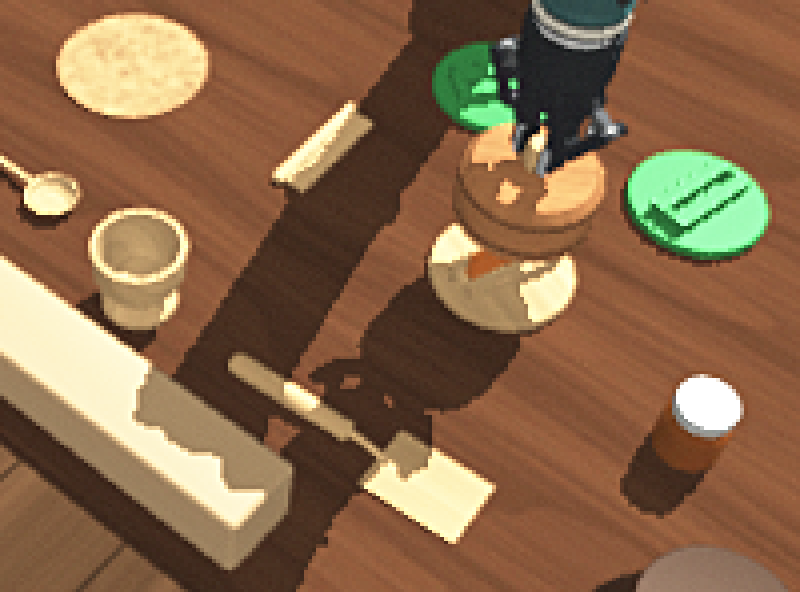

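The lid is lifted clear and upright, and the weight of 2.4 N means about 0.25 kg. The plate stands in its slot, with an amber patch visible at about (485,265). I carry the lid to the mat.

Call:
drive_tool --pt "10 0 -10 3 0 0 0" --pt "10 0 -32 10 0 0 0" --pt "10 0 -64 20 0 0 0" --pt "10 0 -100 31 0 0 0" --pt "10 0 -136 42 0 0 0"

```text
time: 4.9
eef_pos: [0.5448, 0.0774, 0.1896]
tcp_rot: [[0.003, 0.265, 0.964], [-0.0, 0.964, -0.265], [-1.0, 0.0, 0.003]]
contact_force: [0.4, 0.2, -2.0]
opening: 0.258
```

Call:
drive_tool --pt "10 0 -42 13 0 0 0" --pt "10 0 -80 25 0 0 0" --pt "10 0 -118 37 0 0 0" --pt "10 0 -156 48 0 0 0" --pt "10 0 -194 60 0 0 0"

```text
time: 5.4
eef_pos: [0.55, -0.1281, 0.1891]
tcp_rot: [[0.001, 0.266, 0.964], [-0.001, 0.964, -0.266], [-1.0, -0.0, 0.001]]
contact_force: [0.2, -0.2, -3.3]
opening: 0.256
```

Call:
drive_tool --pt "10 0 -38 12 0 0 0" --pt "10 0 -66 21 0 0 0" --pt "10 0 -80 27 0 0 0" --pt "10 0 -84 28 0 0 0" --pt "10 0 -84 28 0 0 0"

```text
time: 5.9
eef_pos: [0.5543, -0.2157, 0.1887]
tcp_rot: [[0.0, 0.266, 0.964], [0.001, 0.964, -0.266], [-1.0, 0.001, -0.0]]
contact_force: [0.1, -0.1, -2.3]
opening: 0.254
```

Run:
```python
from h import *
s=ctrl.get_state();print(s['time'],s['eef_pos'],s['opening']*85.4,s['contact_force'],s['joint_pos'].round(1),s['qvel'].round(1))
a=grab_frame("wrist")[:,:,::-1];cv2.imwrite("pics/w6.png",a)
t=grab_frame("top")[:,:,::-1];cv2.imwrite("pics/t6f.png",t);cv2.imwrite("pics/t6.png",cv2.resize(t[120:280,120:340],None,fx=3.6,fy=3.6,interpolation=cv2.INTER_NEAREST))
```

```text
5.9 [ 0.55431897 -0.21573616  0.18874135] 21.706287076456263 [ 0.10524209 -0.07212539 -2.32315372] [ 13.1  28.4   5.3 112.1  -4.   39.7  95.4] [-1.7 -0.5 -1.5  0.7 -0.3  0.1 -0.3]
```

View pics/t6.png

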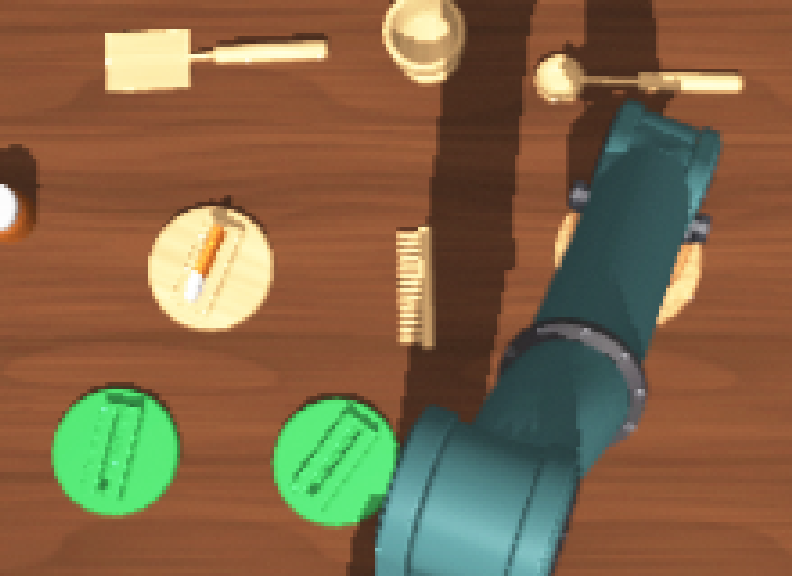

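View pics/w6.png

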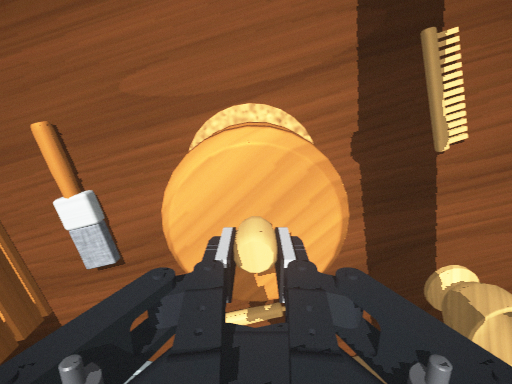

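The top view shows the plate in its slot, with the frosted end near (193,288) in the zoom, towards the robot. The wrist view shows the lid centred over the mat. I lower it.

Call:
drive_tool --pt "10 10 0 0 0 0 0" --pt "10 35 0 0 0 0 0" --pt "10 60 0 0 0 0 0" --pt "10 80 0 0 0 0 0" --pt "10 90 0 0 0 0 0"

```text
time: 6.5
eef_pos: [0.5536, -0.2114, 0.0965]
tcp_rot: [[-0.003, 0.261, 0.965], [0.003, 0.965, -0.261], [-1.0, 0.002, -0.004]]
contact_force: [-1.2, -0.2, -2.6]
opening: 0.251
```

Call:
drive_tool --pt "10 2 0 0 0 0 0" --pt "10 3 0 0 0 0 0" --pt "10 4 0 0 0 0 0" --pt "10 5 0 0 0 0 0" --pt "10 5 0 0 0 0 0"

```text
time: 7.0
eef_pos: [0.554, -0.2115, 0.0921]
tcp_rot: [[-0.002, 0.261, 0.965], [0.003, 0.965, -0.261], [-1.0, 0.002, -0.003]]
contact_force: [-0.7, -0.6, -2.2]
opening: 0.255
```

Call:
drive_tool --pt "10 1 -3 0 0 0 0" --pt "10 2 -5 0 0 0 0" --pt "10 3 -5 0 0 0 0" --pt "10 3 -5 0 0 0 0"

```text
time: 7.4
eef_pos: [0.5527, -0.2165, 0.0904]
tcp_rot: [[-0.002, 0.261, 0.965], [0.003, 0.965, -0.261], [-1.0, 0.003, -0.003]]
contact_force: [-2.7, 1.6, 8.0]
opening: 0.256
```

The lid is on the mat, shown by the upward force of 8 N. I release it.

Call:
drive_tool --pt "30 0 0 0 0 0 0" --pt "45 0 0 0 0 0 0" --pt "70 0 0 0 0 0 0" --pt "85 0 0 0 0 0 0" --pt "85 0 0 0 0 0 0"

```text
time: 7.9
eef_pos: [0.5527, -0.2166, 0.0903]
tcp_rot: [[-0.002, 0.261, 0.965], [0.003, 0.965, -0.261], [-1.0, 0.003, -0.003]]
contact_force: [-0.4, -0.7, 0.0]
opening: 0.986
```

Call:
drive_tool --pt "85 -15 0 0 0 0 0" --pt "85 -40 0 0 0 0 0" --pt "85 -70 0 0 0 0 0" --pt "85 -100 0 0 0 0 0" --pt "85 -110 0 0 0 0 0"

```text
time: 8.4
eef_pos: [0.5548, -0.2178, 0.2044]
tcp_rot: [[0.004, 0.261, 0.965], [0.001, 0.965, -0.261], [-1.0, 0.002, 0.004]]
contact_force: [1.3, -0.4, 0.3]
opening: 0.993
```

Run:
```python
from h import *
s=ctrl.get_state();print(s['time'],s['eef_pos'],s['opening']*85.4,s['contact_force'],s['joint_pos'].round(1))
a=grab_frame("scene")[:,:,::-1];cv2.imwrite("pics/s7f.png",a)
cv2.imwrite("pics/s7.png",cv2.resize(a[140:300,200:400],None,fx=4,fy=3.7,interpolation=cv2.INTER_CUBIC))
t=cv2.imread("pics/t6f.png");cv2.imwrite("pics/t7.png",cv2.resize(t[170:220,150:210],None,fx=12,fy=12,interpolation=cv2.INTER_NEAREST))
p=camera_params("wrist");cv2.imwrite("pics/w7.png",grab_frame("wrist")[:,:,::-1]);print(proj(p,[.553,-.217,.088]),proj(p,[.553,-.217,.003]))
```

```text
8.4 [ 0.55484213 -0.21779078  0.20436449] 84.8118750011689 [ 1.29132443 -0.41028702  0.28614228] [ 13.3  27.3   5.3 111.4  -3.9  41.3  95.8]
(np.float64(254.531607083618), np.float64(186.96479709674375)) (np.float64(254.4586565062603), np.float64(167.49774309994186))
```

View pics/s7.png

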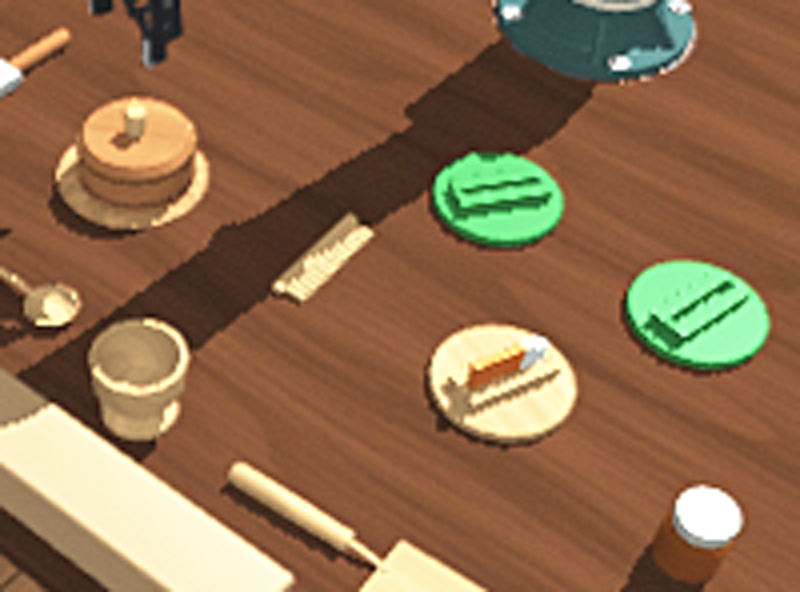

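View pics/t7.png

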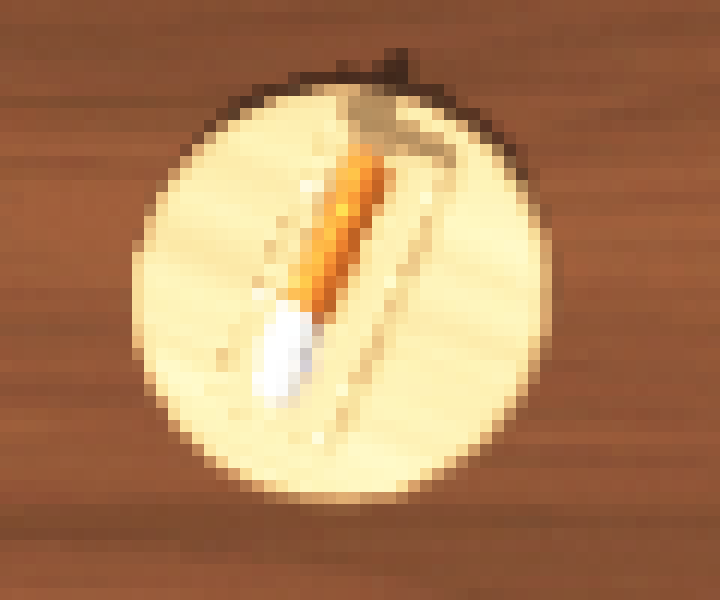

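View pics/w7.png

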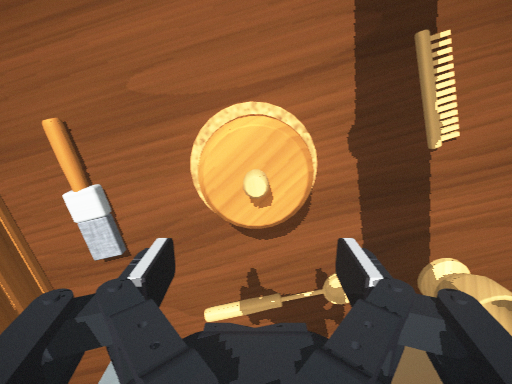

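The lid stands upright in the middle of the mat: its knob is at (257,184), within a few mm of the prediction. The plate is still in its slot, frosted end towards the robot and left, so the label side (z×x) faces roughly −y. I go back over the stand with a slight yaw correction still to come.

Call:
drive_tool --pt "85 0 30 -8 0 0 0" --pt "85 0 70 -19 0 0 0" --pt "85 0 115 -32 0 0 0" --pt "85 0 160 -45 0 0 0" --pt "85 0 205 -58 0 0 0"

```text
time: 9.0
eef_pos: [0.5503, -0.0027, 0.2016]
tcp_rot: [[-0.001, 0.261, 0.965], [0.002, 0.965, -0.261], [-1.0, 0.002, -0.001]]
contact_force: [0.4, 0.2, -0.4]
opening: 0.999
```

Call:
drive_tool --pt "85 0 45 -13 0 0 0" --pt "85 0 90 -26 0 0 0" --pt "85 0 135 -39 0 0 0" --pt "85 0 170 -49 0 0 0" --pt "85 0 190 -55 0 0 0"

```text
time: 9.5
eef_pos: [0.5452, 0.1995, 0.2003]
tcp_rot: [[-0.003, 0.256, 0.967], [0.003, 0.967, -0.256], [-1.0, 0.002, -0.004]]
contact_force: [-1.4, -0.7, 0.0]
opening: 0.99
```

Call:
drive_tool --pt "85 0 0 0 0 0 0"

```text
time: 9.6
eef_pos: [0.5439, 0.2035, 0.199]
tcp_rot: [[-0.005, 0.25, 0.968], [0.004, 0.968, -0.25], [-1.0, 0.002, -0.006]]
contact_force: [0.6, 0.1, -0.7]
opening: 0.995
```

Run:
```python
from h import *
import pickle
s=ctrl.get_state();print(s['time'],s['eef_pos'],s['tcp_rot'].round(3),s['joint_pos'].round(1),s['qvel'].round(1))
p=camera_params("wrist");a=grab_frame("wrist")[:,:,::-1];cv2.imwrite("pics/w8f.png",a);pickle.dump(p,open("w8.pkl","wb"))
cv2.imwrite("pics/w8.png",cv2.resize(a[80:260,150:370],None,fx=3.6,fy=3.3,interpolation=cv2.INTER_CUBIC))
print(proj(p,[.539,.2185,.012]))
```

```text
9.6 [0.5438843  0.20352581 0.19901244] [[-0.005  0.25   0.968]
 [ 0.004  0.968 -0.25 ]
 [-1.     0.002 -0.006]] [-27.7  26.8   3.9 113.2  -3.2  40.3  53.8] [-0.1  0.9  1.2  1.6  0.7  0.3  0.5]
(np.float64(265.6262284651214), np.float64(166.39895843124557))
```

View pics/w8.png

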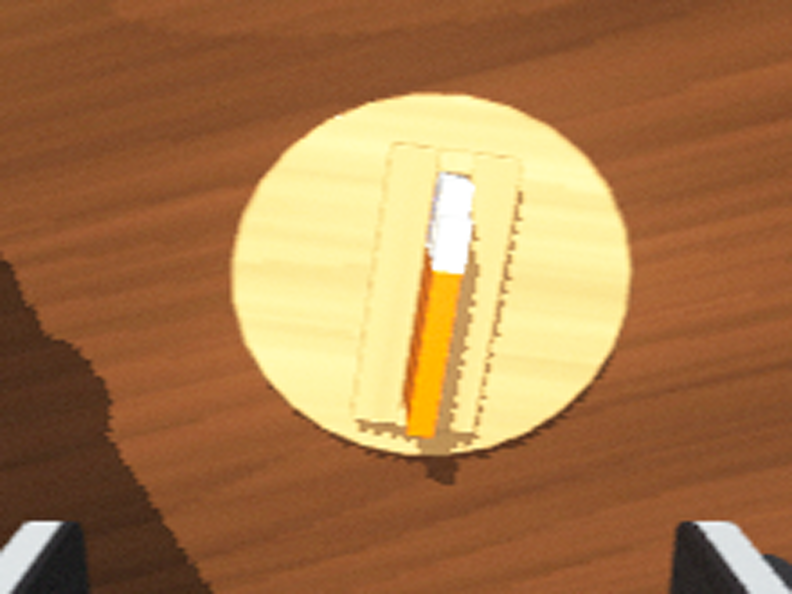

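The zoomed wrist view shows the amber top strip from (422,437) to (450,272), the white frosted part above it up to (457,172), and the darker amber side face on the image left (−y side). I measure centre and direction.

Run:
```python
from h import *
import pickle
p=pickle.load(open("w8.pkl","rb"));im=cv2.imread("pics/w8f.png");hsv=cv2.cvtColor(im,cv2.COLOR_BGR2HSV)
print(hsv[190,270-2],hsv[175,263],hsv[130,230], im[195,269])
x0,y0=150,80
R=np.zeros(im.shape[:2],np.uint8);R[100:225,205:335]=1
top=((hsv[:,:,0]>10)&(hsv[:,:,0]<22)&(hsv[:,:,1]>215)&(hsv[:,:,2]>215)).astype(np.uint8)*R
cs=max(cv2.findContours(top,0,1)[0],key=cv2.contourArea)
m=np.zeros_like(R);cv2.drawContours(m,[cs],-1,1,-1)
v,u=np.nonzero(m);P=np.array([cast(p,a,b,.058)[:2] for a,b in zip(u,v)])
c=P.mean(0);w,V=np.linalg.eigh(np.cov((P-c).T));d=V[:,1]; d=d*np.sign(-d[0])
L=(P-c)@d;W=(P-c)@V[:,0]
print("amber top c",c,"dir",d,"az",np.degrees(np.arctan2(d[1],d[0])),"len",np.ptp(L),"w",np.ptp(W),len(u),"sd w",W.std()*12**.5,"sd L",L.std()*12**.5)
print("plate centre est", c+d*.013)
# disc
wood=((hsv[:,:,0]>18)&(hsv[:,:,0]<35)&(hsv[:,:,2]>200)).astype(np.uint8)*R
wood=cv2.morphologyEx(wood,cv2.MORPH_CLOSE,np.ones((9,9)))
k=max(cv2.findContours(wood,0,1)[0],key=cv2.contourArea)
h=cv2.convexHull(k)[:,0]
Q=np.array([cast(p,a,b,.012)[:2] for a,b in h])
A=np.c_[2*Q,np.ones(len(Q))];s=np.linalg.lstsq(A,(Q**2).sum(1),rcond=None)[0]
print("disc",s[:2],"r",np.sqrt(s[2]+s[0]**2+s[1]**2))
```

```text
[ 22 255 255] [ 26  91 254] [ 25  92 254] [  0 185 255]
amber top c [0.55914191 0.21295151] dir [-0.95553842  0.29486661] az 162.85046082864505 len 0.05329228284227321 w 0.008146189512661984 138 sd w 0.006744015994871779 sd L 0.05226809598487981
plate centre est [0.54671991 0.21678478]
disc [0.53921101 0.22285603] r 0.06458255391180968
```

Run:
```python
from h import *
import pickle
p=pickle.load(open("w8.pkl","rb"));im=cv2.imread("pics/w8f.png");hsv=cv2.cvtColor(im,cv2.COLOR_BGR2HSV)
print("cam",-p["R"].T@p["t"])
f=lambda x,y:(150+x/3.6-.5,80+y/3.3-.5)
C=np.array([cast(p,*f(*q),.027)[:2] for q in [(392,142),(522,158),(480,437),(355,420)]])
print("block",C,C.mean(0),[np.linalg.norm(C[i]-C[(i+1)%4]) for i in range(4)])
e=(C[0]+C[1]-C[2]-C[3]);print("az",np.degrees(np.arctan2(e[1],e[0])))
for q in [(422,437),(450,272),(457,217),(457,172)]: print(q,cast(p,*f(*q),.058).round(4),cast(p,*f(*q),.048).round(4))
t=camera_params("top");g=lambda x,y:(150+x/12-.5,170+y/12-.5)
print("top",[cast(t,*g(*q),.058).round(4) for q in [(365,150),(307,305),(278,400)]])
cv2.imwrite("pics/w8b.png",cv2.resize(im[110:220,240:300],None,fx=5.4,fy=5.4,interpolation=cv2.INTER_NEAREST))
```

```text
cam [0.47289395 0.22189109 0.33112073]
block [[0.48769945 0.22259353]
 [0.50231273 0.25888429]
 [0.59365323 0.22518695]
 [0.57723266 0.18741931]] [0.54022452 0.22352102] [np.float64(0.03912246563292887), np.float64(0.09735808865920569), np.float64(0.04118288091156691), np.float64(0.09619470683926074)]
az 159.1545904828738
(422, 437) [0.5771 0.2084 0.058 ] [0.5809 0.2079 0.048 ]
(450, 272) [0.5273 0.2287 0.058 ] [0.5293 0.2289 0.048 ]
(457, 217) [0.5116 0.2343 0.058 ] [0.5131 0.2348 0.048 ]
(457, 172) [0.4989 0.2373 0.058 ] [0.4998 0.2379 0.048 ]
top [array([0.5778, 0.206 , 0.058 ]), array([0.5293, 0.2226, 0.058 ]), array([0.4998, 0.2307, 0.058 ])]
```

View pics/w8b.png

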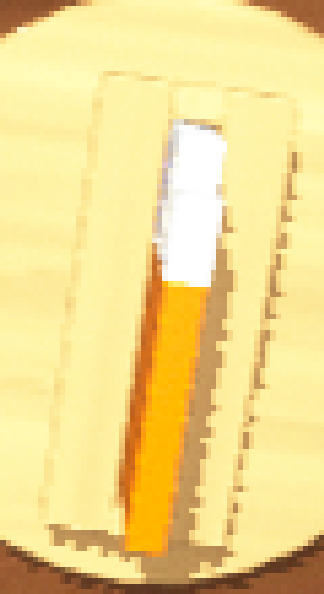

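The block centre is at (0.5402,0.2235) and the amber end implies (0.5397,0.2227). They agree, and the axis azimuth is about 159°. I yaw +0.113 rad and descend above the grasp point at plate x = −8 mm.

Call:
drive_tool --pt "85 5 10 0 0.05 -0.003 -0.001" --pt "85 25 16 -1 0.1 -0.006 -0.002" --pt "85 55 16 -1 0.113 -0.006 -0.002" --pt "85 80 16 -1 0.113 -0.006 -0.002" --pt "85 94 16 -1 0.113 -0.006 -0.002"

```text
time: 10.15
eef_pos: [0.5446, 0.2142, 0.1022]
tcp_rot: [[-0.005, 0.362, 0.932], [-0.005, 0.932, -0.362], [-1.0, -0.006, -0.003]]
contact_force: [0.0, -0.5, 0.5]
opening: 0.994
```

Call:
drive_tool --pt "85 0 0 0 0 0 0" --pt "85 0 0 0 0 0 0"

```text
time: 10.35
eef_pos: [0.5447, 0.2123, 0.102]
tcp_rot: [[-0.006, 0.364, 0.931], [-0.006, 0.931, -0.364], [-1.0, -0.008, -0.004]]
contact_force: [1.1, 0.2, -0.8]
opening: 0.995
```

```bash
cat > look.py <<'E'
from h import *
import sys
s=ctrl.get_state();T=s['tcp_rot'];print(s['time'],s['eef_pos'].round(4),T.round(3).tolist(),s['joint_pos'].round(1),s['qvel'].round(1))
p=camera_params("wrist");a=grab_frame("wrist")[:,:,::-1];cv2.imwrite(f"pics/{sys.argv[1]}.png",a)
C=np.array([.5395,.2225,.035]);x=np.array([np.cos(np.radians(159)),np.sin(np.radians(159)),0]);y=np.cross([0,0,1],x)
for X in(-.04,.014,.03): print(X,[np.round(proj(p,C+X*x+Y*y+[0,0,.023])) for Y in(-.004,.004)])
G=C-.008*x;G[2]=.044
print("to grasp tool mm",T.T@(G-s['eef_pos'])*1000)
d=T.T@(-y);print("tool-y target in tool",d)
E
python3 look.py w9
```

```text
10.35 [0.5447 0.2123 0.102 ] [[-0.006, 0.364, 0.931], [-0.006, 0.931, -0.364], [-1.0, -0.008, -0.004]] [-29.3  35.2   4.8 115.8  -5.3  29.6  47.9] [-0.5 -1.4 -0.2 -1.2 -0.1 -0.2 -0. ]
-0.04 [array([272., 261.]), array([260., 261.])]
0.014 [array([272., 189.]), array([260., 189.])]
0.03 [array([273., 165.]), array([260., 165.])]
to grasp tool mm [57.98439659  8.0989725  -0.29978576]
tool-y target in tool [-0.00807041  0.99994928 -0.00602523]
```

View pics/w9.png

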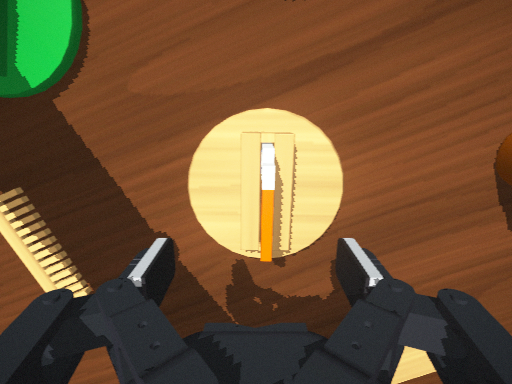

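Prediction and picture agree: amber strip u 261–272, end at row 261, boundary at row 189. I check the yaw more finely.

Run:
```python
from h import *
p=camera_params("wrist")
im=cv2.imread("pics/w9.png");hsv=cv2.cvtColor(im,cv2.COLOR_BGR2HSV)
L=[];Rr=[]
for r in range(194,258,1):
    c=[u for u in range(250,285) if hsv[r,u,0]>=16 and hsv[r,u,0]<=23 and hsv[r,u,1]>235 and hsv[r,u,2]>235]
    if len(c)>5:
        L.append(cast(p,c[0]-.5,r,.058)[:2]);Rr.append(cast(p,c[-1]+.5,r,.058)[:2])
for n,E in(("L",L),("R",Rr)):
    l=cv2.fitLine(np.float32(E)*1000,cv2.DIST_HUBER,0,.01,.01).ravel();d=l[:2]*np.sign(-l[0])
    print(n,len(E),"az",np.degrees(np.arctan2(d[1],d[0])),"offset from C line", np.mean([(e-[.5395,.2225])@[np.sin(np.radians(159)),-np.cos(np.radians(159))] for e in E])*1000)
```

```text
L 55 az 157.66518 offset from C line -2.5755012479106707
R 55 az 158.00108 offset from C line 4.72438187326604
```

Call:
drive_tool --pt "85 5 6 0 0.011 -0.004 0.008" --pt "85 20 9 0 0.011 -0.004 0.008" --pt "85 35 9 0 0.011 -0.004 0.008" --pt "85 38 9 0 0.011 -0.004 0.008" --pt "85 38 9 0 0.011 -0.004 0.008"

```text
time: 10.9
eef_pos: [0.5474, 0.221, 0.0634]
tcp_rot: [[-0.0, 0.374, 0.928], [-0.0, 0.928, -0.374], [-1.0, -0.0, -0.0]]
contact_force: [-1.1, 0.2, 0.2]
opening: 0.997
```

```bash
sed -i 's/\.5395,\.2225/.5399,.2234/; s/159/158.3/g' look.py; python3 look.py w10
```

```text
10.9 [0.5474 0.221  0.0634] [[-0.0, 0.374, 0.928], [-0.0, 0.928, -0.374], [-1.0, -0.0, -0.0]] [-29.3  38.9   4.1 116.1  -6.1  25.3  47.5] [-0.  -1.2  0.4 -0.6 -0.   0.2 -0. ]
-0.04 [array([261., 297.]), array([247., 297.])]
0.014 [array([261., 210.]), array([246., 210.])]
0.03 [array([261., 181.]), array([245., 181.])]
to grasp tool mm [19.3603675  -0.47827831  0.17043893]
tool-y target in tool [-4.98712145e-04  9.99991637e-01 -4.05917380e-03]
```

View pics/w10.png

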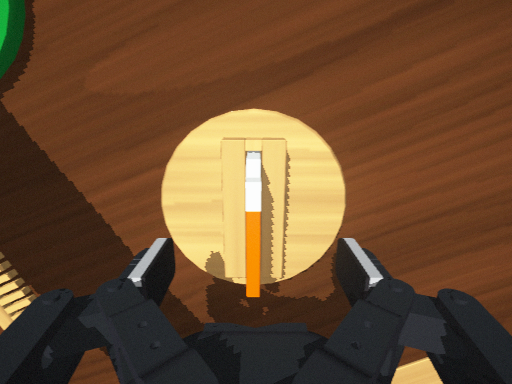

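The strip is straight in the jaws, u 246–260 as predicted, ending at row 297. I descend and close.

Call:
drive_tool --pt "85 10 0 0 0 0 0" --pt "85 19 0 0 0 0 0" --pt "70 19 0 0 0 0 0" --pt "45 19 0 0 0 0 0" --pt "25 19 0 0 0 0 0" --squeeze 45

```text
time: 11.45
eef_pos: [0.5481, 0.2211, 0.0451]
tcp_rot: [[0.001, 0.374, 0.928], [0.0, 0.928, -0.374], [-1.0, 0.001, 0.001]]
contact_force: [0.0, -0.3, 0.5]
opening: 0.515
```

```bash
python3 look.py w11
```

```text
11.45 [0.5481 0.2211 0.0451] [[0.001, 0.374, 0.928], [0.0, 0.928, -0.374], [-1.0, 0.001, 0.001]] [-29.1  40.6   3.8 116.3  -6.3  23.3  47.6] [ 0.  -0.2 -0.1 -0.1  0.   0.   0.1]
-0.04 [array([261., 319.]), array([245., 319.])]
0.014 [array([261., 223.]), array([244., 223.])]
0.03 [array([261., 190.]), array([243., 190.])]
to grasp tool mm [ 1.13480811 -0.9079755  -0.45073764]
tool-y target in tool [ 6.68519784e-04  9.99990596e-01 -4.28508675e-03]
```

View pics/w11.png

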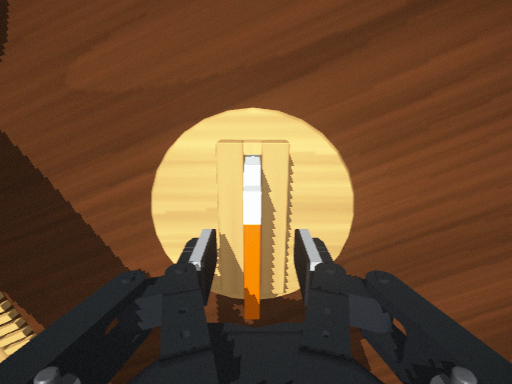

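Call:
drive_tool --pt "25 1 -1 0 0 0 0" --pt "18 1 -1 0 0 0 0" --pt "12 1 -1 0 0 0 0" --pt "5 1 -1 0 0 0 0" --pt "2 1 -1 0 0 0 0"

```text
time: 12.0
eef_pos: [0.5479, 0.2202, 0.0444]
tcp_rot: [[0.002, 0.374, 0.928], [0.0, 0.928, -0.374], [-1.0, 0.001, 0.001]]
contact_force: [-0.3, 0.1, 1.6]
opening: 0.083
```

Call:
drive_tool --pt "2 0 0 0 0 0 0" --pt "2 0 0 0 0 0 0"

```text
time: 12.2
eef_pos: [0.5479, 0.2203, 0.0444]
tcp_rot: [[0.002, 0.374, 0.928], [0.0, 0.928, -0.374], [-1.0, 0.001, 0.001]]
contact_force: [0.4, 0.9, -0.7]
opening: 0.086
```

```bash
python3 look.py w12
```

```text
12.2 [0.5479 0.2203 0.0444] [[0.002, 0.374, 0.928], [0.0, 0.928, -0.374], [-1.0, 0.001, 0.001]] [-29.   40.6   3.8 116.4  -6.2  23.1  47.7] [ 0.1  0.1 -0.1 -0.   0.   0.1  0.1]
-0.04 [array([262., 319.]), array([247., 320.])]
0.014 [array([263., 223.]), array([246., 223.])]
0.03 [array([263., 190.]), array([245., 190.])]
to grasp tool mm [ 0.39646635 -0.03907457 -0.58951425]
tool-y target in tool [ 0.00100094  0.99999044 -0.00425752]
```

View pics/w12.png

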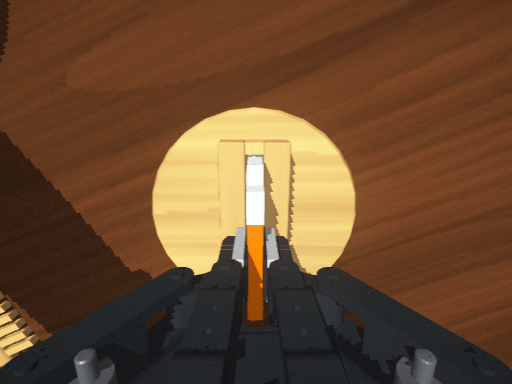

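The jaws hold the amber part at an opening of about 7 mm. The pads end below the amber/frosted boundary at row 225. I lift straight up.

Call:
drive_tool --pt "2 -5 0 0 0 0 0" --pt "2 -15 0 0 0 0 0" --pt "2 -30 0 0 0 0 0" --pt "2 -50 0 0 0 0 0" --pt "2 -70 0 0 0 0 0"

```text
time: 12.75
eef_pos: [0.5479, 0.2202, 0.1162]
tcp_rot: [[0.002, 0.374, 0.927], [0.001, 0.927, -0.374], [-1.0, 0.001, 0.002]]
contact_force: [0.1, -1.1, -0.5]
opening: 0.082
```

Call:
drive_tool --pt "2 -30 0 0 0 0 0" --pt "2 -60 0 0 0 0 0" --pt "2 -90 0 0 0 0 0" --pt "2 -120 0 0 0 0 0" --pt "2 -130 0 0 0 0 0"

```text
time: 13.25
eef_pos: [0.5494, 0.2206, 0.2508]
tcp_rot: [[0.009, 0.374, 0.927], [0.004, 0.927, -0.374], [-1.0, 0.007, 0.007]]
contact_force: [-0.5, 0.7, -0.9]
opening: 0.088
```

```bash
python3 look.py w13|head -2;  python3 - <<'E'
from h import *
s=ctrl.get_state();print(s['contact_force'],s['opening'])
cv2.imwrite("pics/s13.png",grab_frame("scene")[:,:,::-1])
E
```

```text
13.25 [0.5494 0.2206 0.2508] [[0.009, 0.374, 0.927], [0.004, 0.927, -0.374], [-1.0, 0.007, 0.007]] [-31.5  23.6   7.1 109.9  -3.9  46.1  45.7] [-0.9 -4.6  0.7 -2.9  1.1 10.2 -1. ]
-0.04 [array([256., 194.]), array([250., 194.])]
[ 0.2065314  -0.68616627  1.32307617] 0.08704307697372234
```

View pics/w13.png

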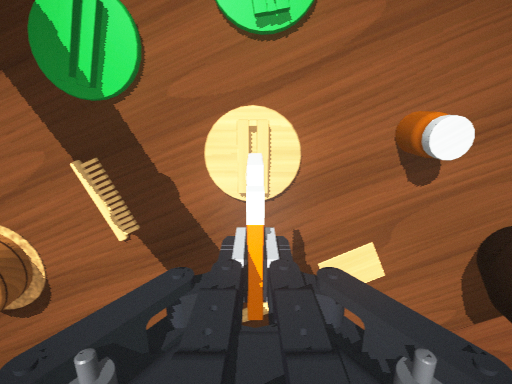

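View pics/s13.png

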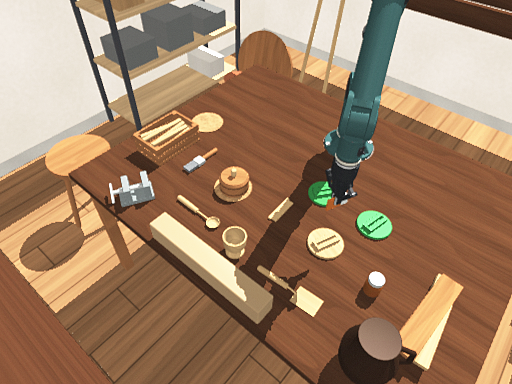

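The plate is out of the slot, held by its amber part, with the frosted end clear. Next I yaw +0.8 rad about tool x to bring q7 near 0. Then I tilt about −tool z, so the label side (−tool y) turns up and the wrist moves outward.

Call:
drive_tool --pt "2 0 0 0 0.08 0 0" --pt "2 0 0 0 0.2 0 0" --pt "2 0 0 0 0.33 0 0" --pt "2 0 0 0 0.46 0 0" --pt "2 0 0 0 0.5 0 0"

```text
time: 13.85
eef_pos: [0.5472, 0.22, 0.2466]
tcp_rot: [[0.003, 0.775, 0.632], [0.001, 0.632, -0.775], [-1.0, 0.003, 0.001]]
contact_force: [-0.5, 0.3, -0.7]
opening: 0.088
```

Call:
drive_tool --pt "2 0 0 0 0.08 0 0" --pt "2 0 0 0 0.2 0 0" --pt "2 0 0 0 0.28 0 0" --pt "2 0 0 0 0.3 0 0" --pt "2 0 0 0 0.3 0 0"

```text
time: 14.35
eef_pos: [0.5463, 0.2198, 0.2454]
tcp_rot: [[0.001, 0.926, 0.376], [-0.001, 0.376, -0.926], [-1.0, 0.001, 0.001]]
contact_force: [-0.2, 0.1, -0.0]
opening: 0.081
```

Call:
drive_tool --pt "2 0 0 0 0 0 -0.06" --pt "2 0 0 0 0 0 -0.16" --pt "2 0 0 0 0 0 -0.26" --pt "2 0 0 0 0 0 -0.36" --pt "2 0 0 0 0 0 -0.4"

```text
time: 14.85
eef_pos: [0.5472, 0.2204, 0.2441]
tcp_rot: [[-0.362, 0.852, 0.378], [-0.148, 0.348, -0.926], [-0.92, -0.391, 0.0]]
contact_force: [0.0, 0.4, -0.8]
opening: 0.083
```

```bash
python3 look.py w14|head -1
```

```text
14.85 [0.5472 0.2204 0.2441] [[-0.362, 0.852, 0.378], [-0.148, 0.348, -0.926], [-0.92, -0.391, 0.0]] [-37.8  34.9  18.8  96.3 -10.2  73.9   7. ] [  2.5   9.6  -0.5 -11.5   0.6  24.5   0.3]
```

View pics/w14.png

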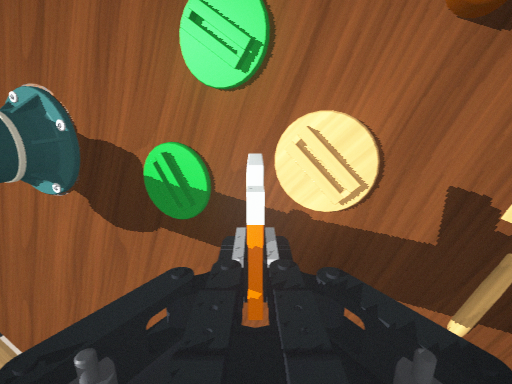

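Tilt is 23° so far and the plate is steady in the fingers. I continue.

Call:
drive_tool --pt "2 0 0 0 0 0 -0.08" --pt "2 0 0 0 0 0 -0.18" --pt "2 0 0 0 0 0 -0.28" --pt "2 0 0 0 0 0 -0.36" --pt "2 0 0 0 0 0 -0.38"

```text
time: 15.4
eef_pos: [0.5475, 0.2206, 0.2413]
tcp_rot: [[-0.654, 0.655, 0.379], [-0.268, 0.268, -0.926], [-0.707, -0.707, 0.0]]
contact_force: [-0.0, 0.2, -1.4]
opening: 0.081
```

```bash
python3 look.py w15|head -1
```

```text
15.4 [0.5475 0.2206 0.2413] [[-0.654, 0.655, 0.379], [-0.268, 0.268, -0.926], [-0.707, -0.707, 0.0]] [-35.5  45.6  17.9  84.7  -9.3  96.8   7.6] [ 0.7  3.3  0.  -4.   0.6 10.4 -0. ]
```

Call:
drive_tool --pt "2 5 5 0 0 0 -0.06" --pt "2 12 12 0 0 0 -0.13" --pt "2 18 18 0 0 0 -0.19" --pt "2 22 22 0 0 0 -0.22" --pt "2 22 22 0 0 0 -0.22"

```text
time: 15.95
eef_pos: [0.5468, 0.2203, 0.2091]
tcp_rot: [[-0.782, 0.495, 0.379], [-0.32, 0.203, -0.926], [-0.535, -0.845, -0.0]]
contact_force: [-0.0, 0.4, -1.1]
opening: 0.087
```

Call:
drive_tool --pt "2 0 0 0 0 0 0" --pt "2 0 0 0 0 0 0" --pt "2 0 0 0 0 0 0"

```text
time: 16.25
eef_pos: [0.547, 0.2203, 0.2102]
tcp_rot: [[-0.781, 0.497, 0.379], [-0.319, 0.203, -0.926], [-0.537, -0.844, -0.0]]
contact_force: [-0.1, -0.6, 0.3]
opening: 0.081
```

```bash
python3 look.py w16|head -1
python3 - <<'E'
from h import *
s=ctrl.get_state();print(s['time'],s['contact_force'],s['opening']*85.4,s['qvel'].round(2))
for n in("top","scene"):
    a=grab_frame(n)[:,:,::-1];cv2.imwrite(f"pics/{n}16.png",a)
t=cv2.imread("pics/top16.png");cv2.imwrite("pics/top16z.png",cv2.resize(t[120:280,120:340],None,fx=3.6,fy=3.6,interpolation=cv2.INTER_CUBIC))
t=cv2.imread("pics/scene16.png");cv2.imwrite("pics/sc16z.png",cv2.resize(t[130:310,180:400],None,fx=3.6,fy=3.3,interpolation=cv2.INTER_CUBIC))
E
```

```text
16.25 [0.547  0.2203 0.2102] [[-0.781, 0.497, 0.379], [-0.319, 0.203, -0.926], [-0.537, -0.844, -0.0]] [-34.3  53.3  17.   80.   -9.  106.3   8.2] [-0.   0.3 -0.1 -0.2 -0.2  0.1 -0. ]
16.3 [ 0.37080467 -0.62781521 -1.08193114] 7.202733824228984 [ 0.07  0.37 -0.08  0.06 -0.04 -0.04 -0.04]
```

View pics/w16.png

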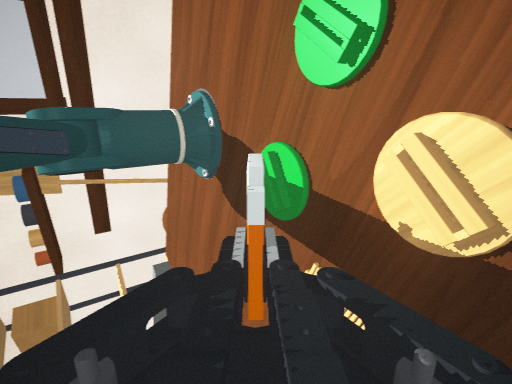

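View pics/top16z.png

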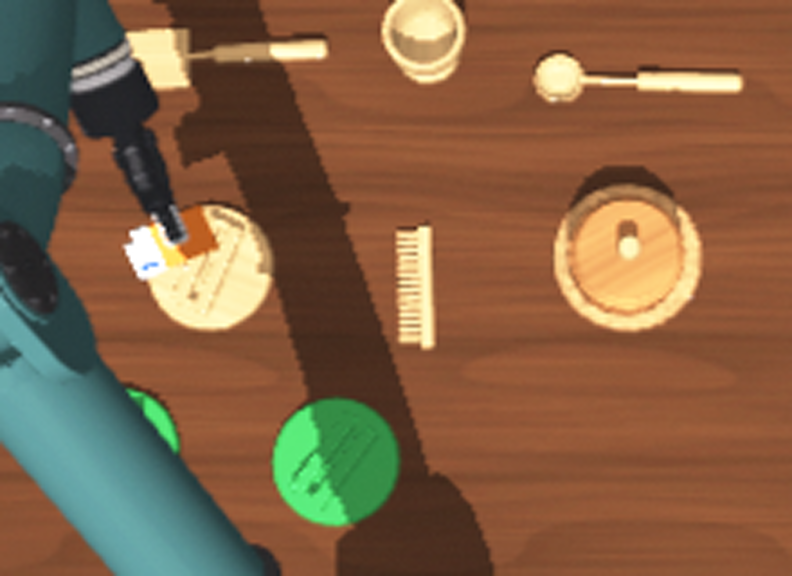

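View pics/sc16z.png

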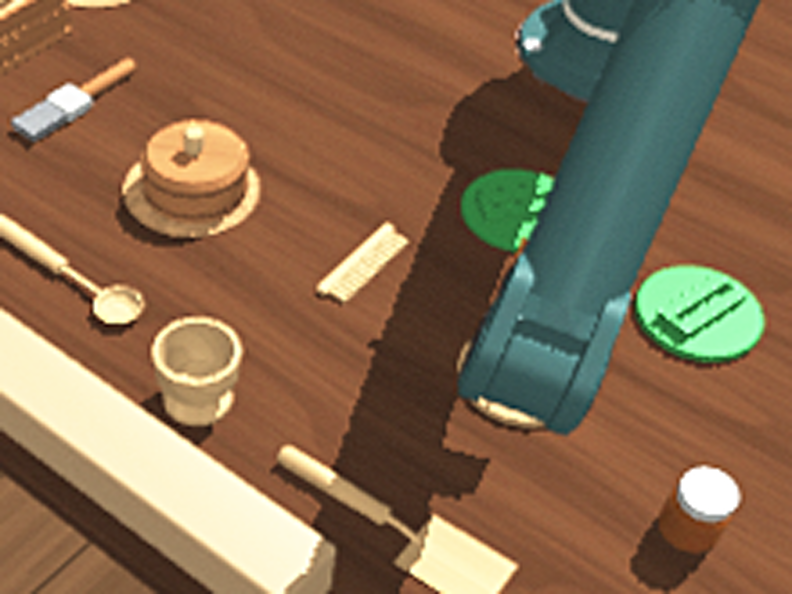

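The top view shows the frosted end with its blue-banded label facing up at (148,265), and the lid centred on the mat at (628,245). The normal is 32° off vertical, TCP height is 0.21 m, and the arm is still. I hand in.

```bash
python3 -c "
from workcell import ctrl
print(ctrl.sign_off())"
```

```text
the job is handed in; nothing more can be done
None
```

I moved the lid to the middle of the nearer cork mat. I then drew the plate out of its slot by its amber part and handed in after about 16 s of the 51 s allowed; the sign-off gave no verdict.

**Lid:** in the last pictures it stands upright and let go, within roughly 5 mm of the mat's centre by my measurements.

**Plate:**
- It is held with the grasp point about 8 mm from its middle, on the side away from the frosted end.
- Its centre is about 0.20 m above the bench.
- The label side is up, about 32° from straight up by the measured tool pose. The top view shows the label's blue band.
- The jaw opening is steady at about 7 mm and the joint speeds are near zero.

**Other things:** in the last top and scene pictures, none of those in view (comb, spoon, spatula, mortar, jar, brush) looks moved. I judged that by eye.

**A check that disagreed:** my first colour-mask estimate of the plate centre was about 10 mm off the stand centre. The block corners and the amber end agreed with each other to about 1 mm, so I used those, and the closer views confirmed them.

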